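# Seat the dispensing template on its locating pins

## Task

Slide the white template plate along its rails, off the raised middle deck, to the station whose two locating pins stand as far apart as the plate's two large holes, so that it drops over both pins and lies flat on the bottom of that station. Move it by its black handle, do not lift it out of the fixture, and let go of it when it is seated.

Things in the scene. Friction and masses are not known exactly. Their poses are not given: they have to be found in the camera images.
- template_grip (a point): Grip point of the loose white template: plate 130 (x, across rails) x 84 (y, along rails) x 6 mm, 0.25 kg, same either way round, two 26 mm holes on its x axis 48 mm either side of centre, six 10 mm holes. Black block handle on its middle: 20 (x) x 44 (y) mm, rises 46 mm above the plate's top. Point: on the handle's centre line, 40 mm above the plate's underside, 12 mm below the handle's top; z up.
- wide_pins_mid (a point): Right station: point on its flat bottom midway between its two steel pins; x across the rails (pins on it, 48 mm either side), y along the rails, z up. Pins 9 mm tall, 12 mm thick at the foot, tapering to 6 mm. Seated, the plate lies on this bottom (10 mm above the bench), the grip point 40 mm above this point. It may be at either end; the other end's pins stand only 44 mm apart and do not fit.
- fixture: Fixed aluminium tray, 154 mm across (x) by 320 mm along its rails (y); origin under its centre, on the bench. Raised middle deck, top at 22 mm, 92 mm long in y, where the template starts roughly square to the rails. A sunken station at each end: 106 mm long, middle 99 mm from the tray's middle, bottom at 10 mm, pin tips at 19 mm. Side rails (138 mm apart inside) and end stops rise to 26 mm.

How it is judged:
By the outcome, as a careful person would: the job done as asked, in the order asked, and still so for the second after the job is handed in, with the robot touching nothing.
It also fails if it takes over 32 s, if anything falls off the work surface, if the arm or the gripper's body presses on something with over 40 N, if the wrist force passes 120 N, or if a joint passes its speed limit or range.

## Robot

A 6-joint arm with a two-finger parallel gripper is mounted at the origin on a cart in front of the work surface, level with it; the furniture and walls round the work are solid. World frame = base frame: x ahead of the robot, y to its left, z up, the work surface at z = 0. Lengths are in m, angles in degrees, forces in N, time in s.
With the tool pointing down it reaches from about 0.425 to 0.95 m from the base axis. Payload 14.7 kg.
Tool frame: the origin (TCP) lies midway between the tips of the shut fingers; the grasp point (between the pads) lies 19 mm behind it; y points along the fingers, z is the direction in which the jaws open and shut, and the axes are right-handed (so a half turn about y gives the same grasp; the last joint's range is limited). The gripper opens to 85 mm and grips with 20 to 120 N. Pads are 22 mm wide; open, the fingers measure 114 mm over their backs; the gripper's body (76 mm by 85 mm) begins 54 mm behind the grasp point. The pads swing forward as they close: fully open they stand 13 mm farther back than shut.
Start: joints at [64.137, 27.513, 91.461, -0, 61.026, -2.67], TCP at [0.256, 0.597, 0.231] pointing down, gripper open.
Joint ranges: [-157.49, 157.49], [-46.99, 117.5], [13.45, 153.17], [-89.5, 269.5], [5.16, 153.95], [-167.48, 167.48]. Speed limits (degrees/s): [108.29, 108.29, 136.94, 172.46, 172.46, 172.46].

## Interface

Orientations are given as [roll, pitch, yaw] about the fixed x, y, z axes, in that order (R = Rz(yaw) Ry(pitch) Rx(roll)).
In Python, from station import manip, read_camera, camera_model, finish_job, telemetry gives the robot as it stands. Calls block until the motion is done:
- manip.move_pose(position, orientation): joint-space move of the TCP to a pose.
- manip.servo_line(position, vel=0.15, rot=None): straight line of the TCP; rot=None keeps the orientation; vel is the mean speed in m/s.
- manip.goto_joints(angles): joint-space move.
- manip.let_go() and manip.close_gripper(): open the fingers fully, or close them until they stop; the grip force is fixed at half the most.
- manip.hold(seconds).
- manip.ik(position, orientation): joint angles nearest the present ones, or None.
- read_camera(name): name is "scene" or "top" or "wrist"; returns (picture, depth): 400x640x3 uint8, blue, green, red; 400x640 float32, m along the optical axis (not along the pixel's ray), 0 where there is no reading.
- camera_model(name): a dict with "camera_matrix" (3x3 intrinsics, pixels), "R" (3x3) and "t" (3): a world point X has camera coordinates R X + t; the wrist camera has in their place "T_tool_cam" (4x4, takes a point from camera to tool coordinates, whose origin is the TCP and whose axes are the tool frame's). Camera axes: x right, y down, z forward; pixel columns grow to the right and rows downward; lengths in m; the calibration is good to about 2 mm. A picture is of the moment at which its call begins: read the wrist's pose just before it. camera_model takes no time and is no camera call.
A pose or a line that the arm cannot do raises manip.MotionError and nothing moves.
- finish_job(): hands the job in, once; it reports no verdict.
Readings, each from a call of its own:
- telemetry.get_t(): time.
- telemetry.get_q(): joint angles.
- telemetry.get_qvel(): joint speeds.
- telemetry.get_joint_efforts(): joint torques, N m.
- telemetry.get_eef_pos(): TCP position.
- telemetry.get_tcp_rot(): TCP orientation.
- telemetry.get_wrist_force(): force on the tool from outside, world axes, zero at the start.
- telemetry.get_torque(): the same for the moment, N m.
- telemetry.get_opening(): finger opening in m.
Only numpy, scipy, OpenCV 4.12 (cv2) and the standard library are available. Lean on these libraries where they do the work, as an engineer would, in place of code of your own. Each camera call takes 0.05 s, during which the arm holds its last target.

## Working session

There is one attempt and no reset: what is moved stays moved. The work goes in short steps, each a Python script; the robot and the scene stay as the last script left them, time stands still between calls to the robot, and variables do not carry over. Pictures are saved under pics/ and viewed, and the job is handed in when it is done.

```bash
ls; mkdir -p pics; cat > h.py <<'E'
from station import manip, read_camera, camera_model, finish_job, telemetry
import numpy as np, cv2
def w(name,u,v,z=None,d=None):
    m=camera_model(name);K=np.array(m['camera_matrix']);R=np.array(m['R']);t=np.array(m['t'])
    r=np.linalg.inv(K)@np.array([u,v,1.]); 
    C=-R.T@t; rw=R.T@r
    s=d if d is not None else (z-C[2])/rw[2]
    return C+s*rw
E
python3 - <<'E'
from h import *
for n in ("top","scene"):
    p,d=read_camera(n); cv2.imwrite(f'pics/{n}0.png',p); np.save(f'pics/{n}0.npy',d)
    m=camera_model(n); R=np.array(m['R']); print(n,(-R.T@np.array(m['t'])).round(3),R[2].round(3),m['camera_matrix'][0])
print(telemetry.get_t(),telemetry.get_tcp_rot(),telemetry.get_opening())
E
```

```text
pics
top [ 0.366 -0.022  0.93 ] [ 0.171  0.003 -0.985] [503.26087842   0.         325.33779233]
scene [0.048 0.548 0.491] [ 0.524 -0.68  -0.512] [441.36348433   0.         320.60498214]
0.1 [-9.00621328e+01  4.39572373e-03 -2.31942587e+01] 0.08565251390555764
```

View pics/top0.png

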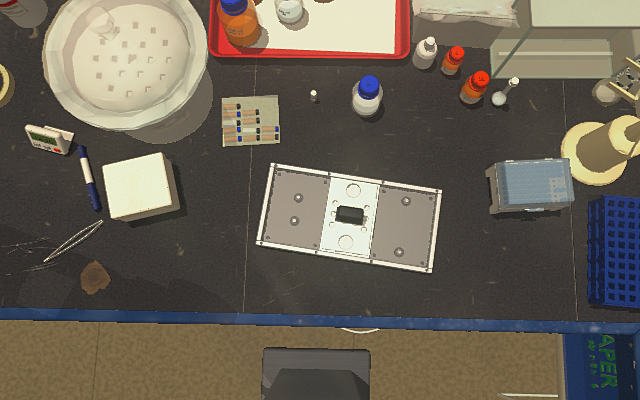

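View pics/scene0.png

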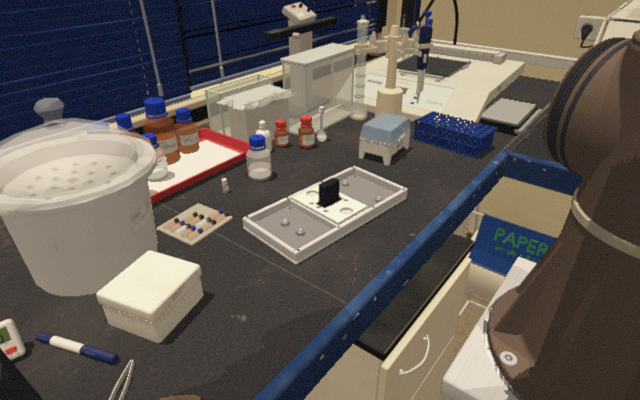

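```bash
python3 - <<'E'
from h import *
p=cv2.imread('pics/top0.png')[155:280,250:450]
cv2.imwrite('pics/crop.png',cv2.resize(p,None,fx=4,fy=4,interpolation=cv2.INTER_CUBIC))
E
```

```text
(no output)
```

View pics/crop.png

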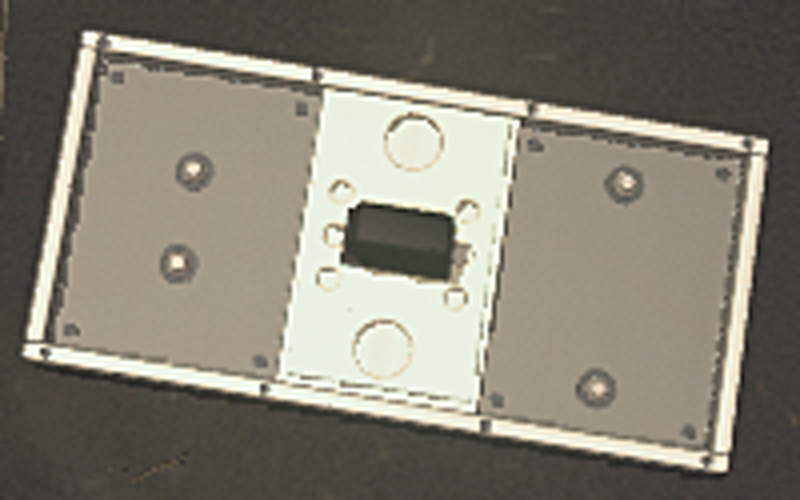

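The top view shows the wide pins in the right-hand station, at about (406,201) and (399,252). The narrow pair is on the left at (298,198) and (294,221), and the handle is at about (350,215). Next I'll measure these.

```bash
python3 - <<'E'
from h import *
W=lambda x,y,z:w('top',250+(x+.5)/4-.5,155+(y+.5)/4-.5,z)
a=W(625,184,.018);b=W(597,387,.018);c=W(193,170,.018);e=W(178,263,.018)
print('wide',a,b,np.linalg.norm(a-b),'mid',(a+b)/2);print('narrow',np.linalg.norm(c-e),(c+e)/2)
co=[W(*q,.026) for q in((85,32),(768,140),(728,470),(22,355))]
print(np.array(co).round(4)); print('ctr',np.mean(co,0),[np.linalg.norm(co[i]-co[(i+1)%4]).round(4) for i in range(4)])
for v in (co[1]-co[0],co[2]-co[3],co[0]-co[3],co[1]-co[2],a-b,(a+b-c-e)): print(np.degrees(np.arctan2(v[1],v[0])))
h=W(414,142,.028);g=W(383,350,.028); print('holes',np.linalg.norm(h-g),(h+g)/2,np.degrees(np.arctan2(*(h-g)[1::-1])))
pc=[W(*q,.028) for q in((323,90),(519,120),(477,412),(282,378))]; print('plate',np.mean(pc,0),[np.linalg.norm(pc[i]-pc[(i+1)%4]).round(4) for i in range(4)])
# handle depth
d=np.load('pics/top0.npy'); m=camera_model('top')
for u,v in ((350,213),(350,216),(345,212),(360,215)): print(w('top',u,v,d=d[v,u]))
# handle top from depth
P=[];
for v in range(200,230):
  for u in range(330,370):
    X=w('top',u,v,d=d[v,u])
    if .068<X[2]<.08:P.append(X)
P=np.array(P);print(len(P),P.mean(0),cv2.minAreaRect((P[:,:2]*1000).astype(np.float32)))
E
```

```text
wide [ 0.53156718 -0.16788864  0.018     ] [ 0.43793326 -0.1549242   0.018     ] 0.09452717524899662 mid [ 0.48475022 -0.16140642  0.018     ]
narrow 0.04371077127438496 [0.5115427  0.03385325 0.018     ]
[[ 0.5954  0.0828  0.026 ]
 [ 0.5522 -0.2322  0.026 ]
 [ 0.4018 -0.2121  0.026 ]
 [ 0.4454  0.1047  0.026 ]]
ctr [ 0.49868661 -0.06420441  0.026     ] [np.float64(0.3179), np.float64(0.1517), np.float64(0.3197), np.float64(0.1516)]
-97.80317451629068
-97.82715348073474
-8.308515884362071
-7.619492183401395
-7.882980777583537
-97.81302832322751
holes 0.09631566887734587 [ 0.49913058 -0.06368686  0.028     ] -7.458405025583777
plate [ 0.4977319  -0.06449915  0.028     ] [np.float64(0.0908), np.float64(0.1348), np.float64(0.0884), np.float64(0.1333)]
[ 0.49732156 -0.06268996  0.07445698]
[ 0.49214486 -0.06278425  0.07421369]
[ 0.49909059 -0.05411925  0.07291241]
[ 0.49446873 -0.08002121  0.07311107]
287 [ 0.49878463 -0.06362666  0.07332483] ((499.2906494140625, -63.65291976928711), (43.728172302246094, 20.080413818359375), 82.6395034790039)
```

The measurements agree with the given sizes: tray 318 x 152 mm, hole spacing 96.3 mm, pin spacing 94.5 mm and 43.7 mm, and handle top at 73 mm. The wide station is toward -97.8°. I'll approach next.

```bash
cat >> h.py <<'E'
Y=-97.81
D=np.array([np.cos(np.radians(Y)),np.sin(np.radians(Y)),0])
G0=np.array([.4990,-.0638,.043])
E
python3 - <<'E'
from h import *
c=[]
for yaw in (-97.81,82.19):
    q=manip.ik([.499,-.0638,.14],[-90,0,yaw]); print(yaw,q)
    if q is not None:c.append((np.abs(np.array(q)-telemetry.get_q()).max(),yaw))
yaw=min(c)[1]; open('yaw','w').write(str(yaw))
manip.move_pose(G0+[0,0,.097],[-90,0,yaw])
print(telemetry.get_t(),telemetry.get_eef_pos(),telemetry.get_tcp_rot())
p,d=read_camera('wrist');cv2.imwrite('pics/w1.png',p)
E
```

```text
-97.81 [-1.07391422e+01  2.29580847e+01  1.15712433e+02 -2.54444375e-14
  4.13294827e+01 -2.92914223e+00]
82.19 None
2.6167 [ 0.49925753 -0.06322278  0.14008364] [-8.99869960e+01  1.93617572e-03 -9.77439231e+01]
```

View pics/w1.png

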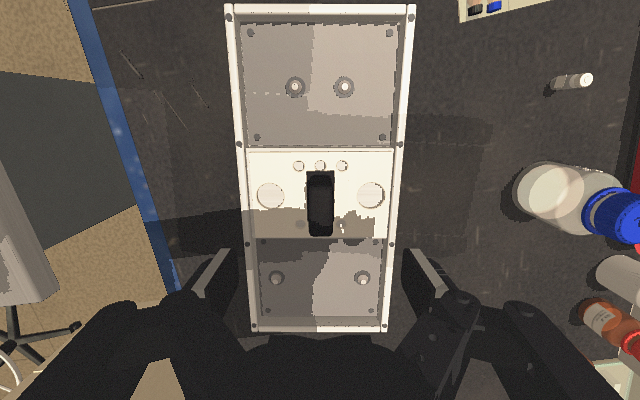

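In the wrist view the handle is at (320,203), centred between the fingers and square to the tray. The wide pins are at (277,277) and (363,277). I'll go down and grip.

```bash
python3 - <<'E'
from h import *
manip.servo_line(G0,vel=.08)
print(telemetry.get_t(),telemetry.get_eef_pos(),telemetry.get_wrist_force())
manip.close_gripper()
print(telemetry.get_t(),telemetry.get_opening(),telemetry.get_eef_pos(),telemetry.get_wrist_force())
p,d=read_camera('wrist');cv2.imwrite('pics/w2.png',p)
p,d=read_camera('scene');cv2.imwrite('pics/s2.png',p[130:280,220:440].repeat(3,0).repeat(3,1))
E
```

```text
4.0333 [ 0.49929776 -0.06386721  0.04342325] [-0.36990784  0.32189958 -0.34607934]
4.65 0.01905574673058076 [ 0.49908366 -0.06380631  0.04324732] [-1.0281092  -0.15448003  6.05008362]
```

View pics/w2.png

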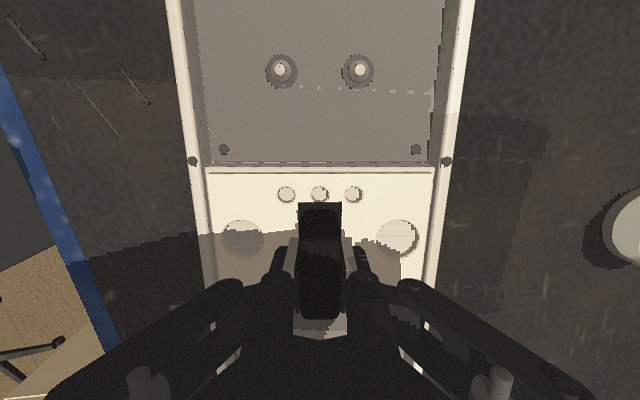

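View pics/s2.png

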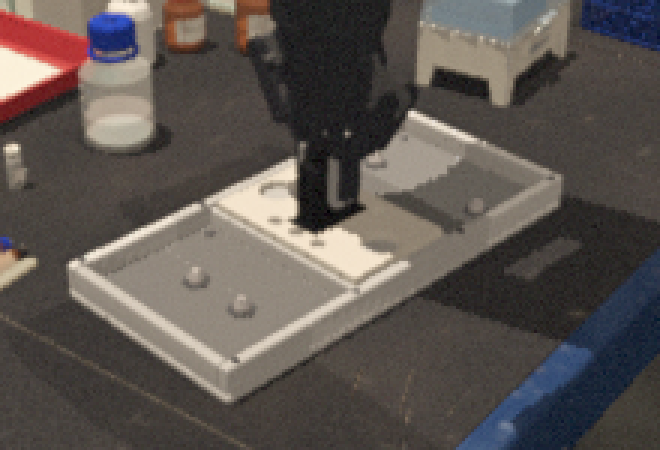

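The handle is gripped at 19 mm opening and the wrist force is small. I'll slide at deck height in short legs and watch the force.

```bash
python3 - <<'E'
from h import *
T=np.array([.4852,-.1619,.043])
for f in (.25,.5,.75,1):
    manip.servo_line(G0+(T-G0)*f,vel=.06)
    print(round(telemetry.get_t(),2),telemetry.get_eef_pos().round(4) if hasattr(telemetry.get_eef_pos(),'round') else telemetry.get_eef_pos(),np.round(telemetry.get_wrist_force(),1))
p,d=read_camera('wrist');cv2.imwrite('pics/w3.png',p)
p,d=read_camera('scene');cv2.imwrite('pics/s3.png',p[130:280,220:440].repeat(3,0).repeat(3,1))
p,d=read_camera('top');cv2.imwrite('pics/t3.png',p[155:280,250:450].repeat(4,0).repeat(4,1))
E
```

```text
5.32 [ 0.4958 -0.0888  0.0432] [-1.1 -3.5  5.5]
5.88 [ 0.4923 -0.1133  0.0432] [-1.3 -3.4  4.5]
6.45 [ 0.4888 -0.138   0.0432] [-2.2 -6.1  8.1]
7.02 [ 0.485  -0.1621  0.0428] [ 0.1  0.1 -1.9]
```

View pics/w3.png

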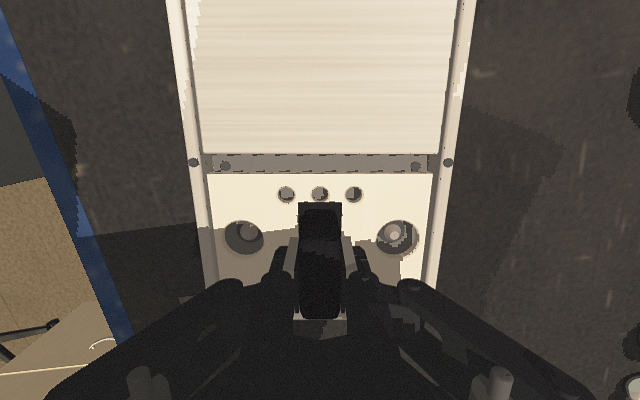

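View pics/s3.png

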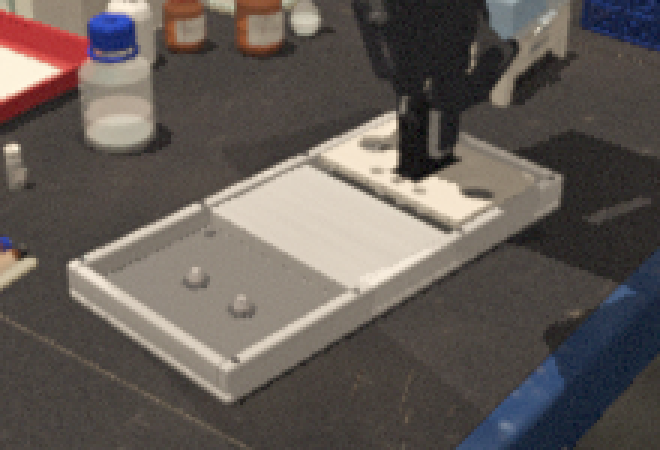

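View pics/t3.png

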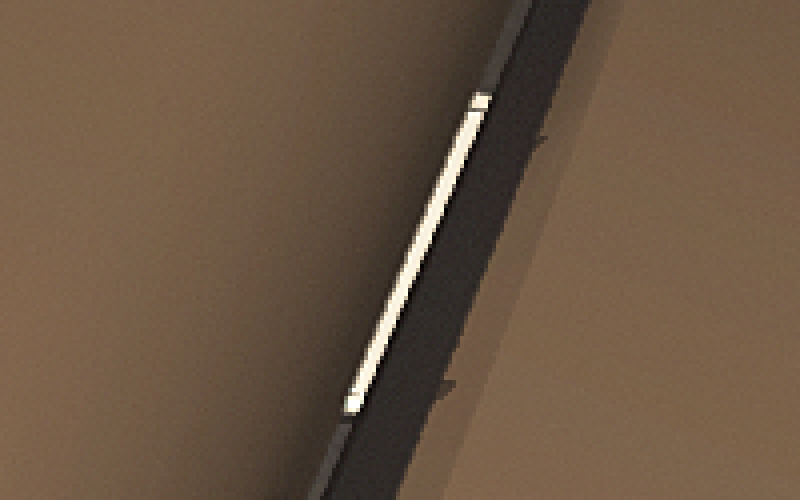

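The scene and wrist views show the plate clear of the deck. The pins sit symmetrically in both large holes, with tips at about (249,232) and (394,234). I'll lower it.

```bash
python3 - <<'E'
from h import *
T=np.array([.4852,-.1619,.043])
for z in (.039,.035,.033,.0318,.0312,.0308):
    manip.servo_line([T[0],T[1],z],vel=.03)
    f=telemetry.get_wrist_force(); print(round(telemetry.get_t(),2),np.round(telemetry.get_eef_pos(),4),np.round(f,1))
    if f[2]>8: break
p,d=read_camera('wrist');cv2.imwrite('pics/w4.png',p)
p,d=read_camera('scene');cv2.imwrite('pics/s4.png',p[130:280,220:440].repeat(3,0).repeat(3,1))
E
```

```text
7.45 [ 0.485  -0.1617  0.0387] [-0.2  0.3 -2. ]
7.73 [ 0.485  -0.1618  0.0348] [ 0.1 -0.6 -2. ]
7.98 [ 0.4851 -0.1619  0.0329] [-0.   0.2 -1.9]
8.23 [ 0.4852 -0.1619  0.0318] [-0.1  0.4 -1.9]
8.48 [ 0.4853 -0.1619  0.0313] [-0.9  0.2  0.3]
8.73 [ 0.4853 -0.1619  0.0312] [-2.5  1.2 10.9]
```

View pics/w4.png

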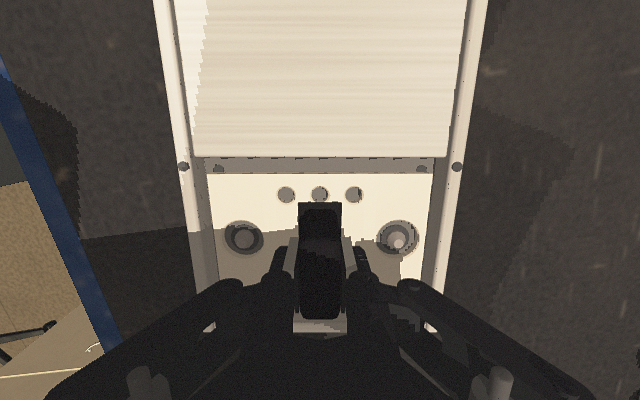

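View pics/s4.png

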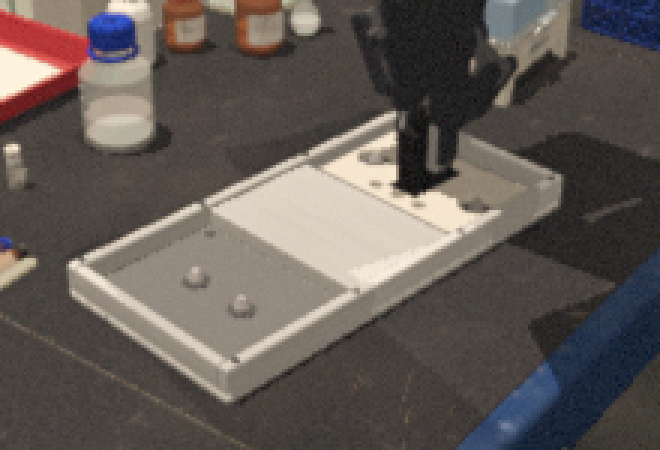

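The plate has dropped 12 mm to the floor with a pin centred in each hole at (244,237) and (397,240). I'll release it, retreat and check.

```bash
python3 - <<'E'
from h import *
manip.let_go(); print(telemetry.get_opening(),np.round(telemetry.get_wrist_force(),1))
e=np.array(telemetry.get_eef_pos())
manip.servo_line(e+[0,0,.13],vel=.1)
p,d=read_camera('wrist');cv2.imwrite('pics/w5.png',p)
manip.goto_joints([64.137, 27.513, 91.461, 0, 61.026, -2.67])
p,d=read_camera('top');cv2.imwrite('pics/t5.png',cv2.resize(p[155:280,250:450],None,fx=4,fy=4,interpolation=cv2.INTER_CUBIC))
print(telemetry.get_t(),np.round(telemetry.get_wrist_force(),1))
P=[]
hs=[]
for v in range(180,275):
  for u in range(370,440):
    X=w('top',u,v,d=d[v,u])
    L=X-np.array([.4852,-.1619,0]);a=np.radians(-7.81);x=L[0]*np.cos(a)+L[1]*np.sin(a);y=-L[0]*np.sin(a)+L[1]*np.cos(a)
    if abs(x)<62 /1000 and abs(y)<.039 and .012<X[2]<.020: P.append([x,y,X[2]])
    if X[2]>.048: hs.append(X)
P=np.array(P);A=np.c_[P[:,:2],np.ones(len(P))];print(len(P),np.linalg.lstsq(A,P[:,2],rcond=None)[0]);hs=np.array(hs);print('handle',np.median(hs,0))
E
```

```text
0.08563235126764074 [ 0.8 -0.1 -0.8]
13.85 [-0.1  0.2 -0.9]Traceback (most recent call last):
  File "<stdin>", line 13, in <module>
  File "h.py", line 4, in w
    m=camera_model(name);K=np.array(m['camera_matrix']);R=np.array(m['R']);t=np.array(m['t'])
ValueError: time passes only in moves, steps and waits
```

View pics/t5.png

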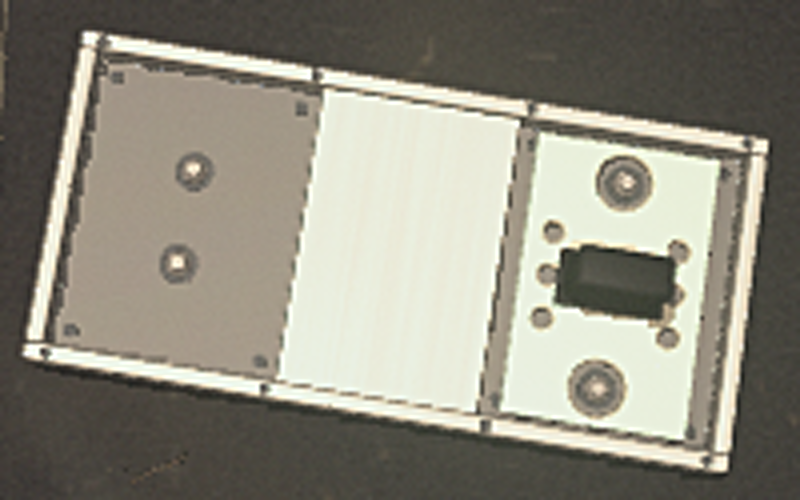

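View pics/w5.png

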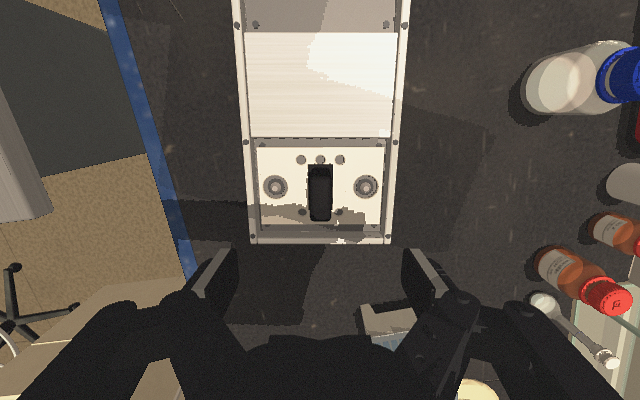

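Both views show a pin centred in each large hole, with the plate square to the tray and the robot clear. I'll run a vectorised flatness check, then hand in.

```bash
python3 - <<'E'
from h import *
m=camera_model('top');K=np.array(m['camera_matrix']);R=np.array(m['R']);t=np.array(m['t'])
_,d=read_camera('top')
v,u=np.mgrid[180:275,370:440];r=np.linalg.inv(K)@np.stack([u.ravel(),v.ravel(),np.ones(u.size)])
X=(R.T@(r*d[v,u].ravel()-t[:,None])).T
L=X-[.4852,-.1619,0];a=np.radians(-7.81);x=L[:,0]*np.cos(a)+L[:,1]*np.sin(a);y=-L[:,0]*np.sin(a)+L[:,1]*np.cos(a)
k=(abs(x)<.06)&(abs(y)<.038)&(X[:,2]<.024)&(X[:,2]>.012)
print(k.sum(),np.linalg.lstsq(np.c_[x,y,x*0+1][k],X[k,2],rcond=None)[0].round(4))
h=X[(abs(x)<.02)&(abs(y)<.03)&(X[:,2]>.055)];print(len(h),h.mean(0))
finish_job()
E
```

```text
2013 [ 0.0013 -0.0003  0.0161]
286 [ 0.4843263  -0.16079894  0.06120101]
the job is handed in; nothing more can be done
```

The white template plate is seated flat over both pins of the wide-pin station, the right-hand one in the top view. I handed the job in at about 14 s, with the robot clear of it.

- **Moves:** I gripped the plate by its black handle and slid it about 99 mm along the rails at deck height. I then lowered it 12 mm over the pins, released it and drew the arm back to its start pose.
- **Final checks:** A pin stands centred in each large hole. The depth data put the plate's top at 16.1 mm (16 mm expected), tilted about 0.1°. The handle top is at 61.2 mm (62 mm expected), about 1.5 mm from the planned position.
- **Forces:** The wrist force readings I took between moves never passed about 11 N. That highest one came as the plate touched the station floor.
- **Failed check:** My first flatness script stopped with an error from making too many calibration calls. I rewrote it and it ran cleanly before I handed in. No measurement disagreed with the others.

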